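# Set the stall's battery tester to the block battery and press test

## Robot

A 6-joint arm with a two-finger parallel gripper is mounted at the origin on the work surface. World frame = base frame: x ahead of the robot, y to its left, z up, the work surface at z = 0. Lengths are in mm, angles in rad, forces in N, time in s.
With the tool pointing down it reaches from about 275 to 1000 mm from the base axis. Payload 8.4 kg.
Tool frame: the origin (TCP) lies midway between the tips of the shut fingers; the grasp point (between the pads) lies 19 mm behind it; z points along the fingers, y is the direction in which the jaws open and shut (so a half turn about z gives the same grasp; the last joint's range is limited). The gripper opens to 85 mm and grips with 20 to 120 N. Pads are 22 mm wide; open, the fingers measure 114 mm over their backs; the gripper's body (76 mm by 85 mm) begins 54 mm behind the grasp point. The pads swing forward as they close: fully open they stand 13 mm farther back than shut.
Start: joints at [-1.229, 0.353, 1.633, -0, 1.155, -0.002], TCP at [210.666, -588.428, 231.281] pointing down, gripper open.
Joint ranges: [-2.63, 2.63], [-0.92, 2.1], [0.06, 2.66], [-1.3, 4.44], [0, 2.69], [-3.02, 3.02]. Speed limits (rad/s): [2.22, 2.22, 2.79, 3.14, 3.14, 3.14].

## Interface

Orientations are given as [roll, pitch, yaw] about the fixed x, y, z axes, in that order (R = Rz(yaw) Ry(pitch) Rx(roll)).
In Python, from rig import r gives the robot as it stands.
- The arm moves only by the tool play_rows, never from a script. Its argument "moves" is a list of rows, each a list of 3 entries, a list of its own where there are three numbers: the turn, a rotation vector about the tool's x, y, z in degrees, then the shift along the tool's x, y, z in mm, then the opening, from 0 (shut) to 1 (fully open). A call has 1 to 20 rows; each row is the pose to reach, as a shift and turn from the pose measured when the call began, along the tool's axes at that moment; what a row does not reach only later rows make up. A row lasts 1/10 s, in which the tool goes at most 50 mm and 8.59 degrees, less where a joint would pass 70% of its speed; a pose out of reach is approached as far as the arm can. A call with a gripper value outside its range is refused whole. The fingers move at their own pace and stop on an object; "newtons" is the grip in N (left out, the last holds). Time passes only in rows, so rows that repeat a pose let the fingers close. It gives the time, the measured TCP pose, the force and the opening at its end, in the units of the state.
- r.sense(): the state, without advancing time (a new reading comes with each control period).
- r.grab_frame(name): name is "scene" or "side" or "wrist"; returns a dict with "color" (384x512x3 uint8, red, green, blue), "K" (3x3 intrinsics, pixels), "k1" (the pictures are not rectified: a ray, as slopes to the right and down, at radius r is drawn at 1 + k1 r^2 times it, then the intrinsics apply), "rvec" (rotation vector, rad) and "tvec" (3), from world to camera coordinates, as OpenCV has them; the wrist camera has in their place "T_tool_cam" (4x4, takes a point from camera to tool coordinates, whose origin is the TCP and whose axes are the flange's). Camera axes: x right, y down, z forward; pixel columns grow to the right and rows downward; lengths in mm; the calibration is good to about 2 mm. A picture is of the moment at which its call begins: read the wrist's pose just before it. There is no depth.
- r.sign_off(): hands the job in, once; it reports no verdict.
Trained networks look in a picture, given as the dict that the camera call returned (one of the last four; its "shot" number tells which), for a name from the list of things; names that differ only in an ending like _2 or _b are one class to them, and where a whole thing is asked for, a point or a joint stands for the part that bears it (a point fixed in the world has none). Each returns a list of dicts, best first, with "conf" (0 to 1); they miss things now and then, are a little off and sometimes report something else, mostly with a low value. They report only what shows in the picture. A call takes as long as a camera call.
- r.silhouettes(picture, name): "mask" (384x512 bool, what is visible of it) and "location" ([column, row] in pixels, amid what is visible of it).
The state is a dict: "clock": time; "qpos": joint angles; "qvel": joint speeds; "joint_efforts": joint torques, N m; "eef_pos": TCP position; "tcp_rot": TCP orientation; "contact_force": force on the tool from outside, world axes, zero at the start; "wrist_torque": the same for the moment, N m; "opening": opening from 0.0 (shut) to 1.0 (fully open).
Only numpy, scipy, OpenCV 4.12 (cv2) and the standard library are available. Lean on these libraries where they do the work, as an engineer would, in place of code of your own. Each camera call takes 0.05 s, during which the arm holds its last target.

## Task

Test the block battery lying in the battery tester on the stall table: with the fingertips, gently push the selector's upright tab round until it points at the middle of the label that shows a block battery (a broad rectangle with two round terminals), then press the round test button fully down and take the hand away. Do not press the button before the selector is set, and leave both batteries on the tester and all the goods on the table where they are; nothing is to be picked up.

Things in the scene. Friction and masses are not known exactly. Their poses are not given: they have to be found in the camera images.
- selector_axis (a point): Point on the selector's vertical axis at the top of its aluminium disc (140 mm diameter, 10 mm thick), 60 mm above the table. Axes are the tester's: a fixed grey box 50 mm high, place and yaw (within 0.35 rad) vary; x points away from the robot at yaw 0. The box reaches 120 mm to -x, 140 mm to +x and 130 mm to each side.
- selector (a joint): Selector angle, rad, growing anticlockwise from above. The label places are at -0.7, 0, 0.7 and 1.4; it starts within 0.25 of 0; stops at -0.82 and 1.52. It turns stiffly (about 2 N at the tab) and stays where it is left, without springs or clicks. At value q the tab points q - 0.349 rad from the tester's x axis. Read from the label's place which value it needs.
- tab (a point): Centre of the black upright tab (fin) on the selector disc, to be pushed sideways: 34 mm long radially (40 to 74 mm from the axis), 10 mm thick, 36 mm tall above the disc, top 96 mm above the table. This point is 57 mm from the axis, 78 mm above the table; x of its frame points radially outward.
- pointer (a point): Imaginary point turning with the selector, straight outward of the tab, 104 mm from the axis, on the circle of the labels' centres: it lies over the centre of the label that is selected.
- label_block_mid (a point): Centre of the top face of the label to select: fixed white disc 48 mm diameter, 3 mm thick on the tester's top (face 53 mm above the table) with a flat black picture of a block battery: a broad rectangle 22 x 30 mm with two dots of 9 mm at one long side. It lies 104 mm from the selector's axis at one of the positions -0.7, 0.7 or 1.4.
- label_slim_mid (a point): Centre of a like label disc with one narrow bar (slim cell, 7 x 34 mm). Not wanted.
- label_coin_mid (a point): Centre of a like label disc with one big round spot of 28 mm (coin cell). Not wanted.
- label_rest_mid (a point): Centre of a like label disc with a small dot of 8 mm (rest position, selector 0, near which the selector starts).
- test_button_top (a point): Top centre of the round grey test button, 32 mm diameter, in a black housing on the tester's near left corner (80 mm before and 85 mm left of the selector's axis in the tester's axes); pressed straight down.
- test_button (a joint): Travel of the test button in m: 0 released, 0.006 fully down; springs back; fully down takes 5 N.
- block_battery_mid (a point): Centre of the loose block battery, 48 x 26.5 x 17.5 mm, lying in a shallow cradle (rim 8 mm high) on the tester's near right corner; to be left there.
- round_cell_mid (a point): Centre of a loose round cell, 26 mm diameter, 50 mm tall, standing on the tester's top between cradle and button; to be left standing.
- mug: White mug, 76 mm diameter, 90 mm tall, origin under its centre; bystander, loose; to be left where it is
- cassettes: Stack of four cassette cases 70 x 109 mm, 68 mm tall, origin under its centre; bystander, loose; to be left where it is
- screwdriver: Screwdriver with wooden handle lying on the table; bystander, loose; to be left where it is
- clock: Round clock 110 mm diameter, 31 mm high, lying face up, origin under its centre; bystander, loose; to be left where it is
- pot: Terracotta pot with two ear handles, 90 mm diameter (about 140 mm over the ears), 80 mm tall, origin under its centre; bystander, loose; to be left where it is

How it is judged (in metres and radians):
On the way, in this order (a step that is already met when the one before it is completed fails the run):
1. the selector points at the block battery's label (horizontal distance between pointer and label_block_mid below 0.014 m), for 0.3 s.
2. the test button is pressed fully down with the selector set (horizontal distance between pointer and label_block_mid below 0.014 m and value of joint test_button above 0.0045 m), for 0.04 s.
At the end, for the whole second after the job is handed in: The selector rests with its pointer within 14 mm of the block label's centre; the test button was pressed (4.5 of 6 mm) after that and is up again; the block battery is within 10 mm, the round cell within 15 mm and the other goods within 20 mm of where they were (horizontal distance between pointer and label_block_mid below 0.014 m and velocity of joint selector between -0.05 and 0.05 rad/s and value of joint test_button below 0.0015 m and distance of block_battery_mid from where it was at the start of the episode below 0.01 m and distance of round_cell_mid from where it was at the start of the episode below 0.015 m and distance of each of mug, cassettes, screwdriver, clock, pot from where it was at the start of the episode below 0.02 m); the robot touches nothing.
It fails at once if the test button is pressed while the selector does not point at the block battery's label (value of joint test_button above 0.003 m and not (horizontal distance between pointer and label_block_mid below 0.014 m)).
It fails at once if a battery or a piece of the goods is moved, lifted or knocked over (not (distance of block_battery_mid from where it was at the start of the episode below 0.01 m and distance of round_cell_mid from where it was at the start of the episode below 0.015 m and distance of each of mug, cassettes, screwdriver, clock, pot from where it was at the start of the episode below 0.02 m)).
It fails at once if the selector is forced with more than 30 N (contact force between the fingers and selector above 30 N).
It also fails if it takes over 51 s, if anything falls off the work surface, if the arm or the gripper's body presses on something with over 40 N, if the wrist force passes 120 N, or if a joint passes its speed limit or range.

## Working session

There is one attempt and no reset: what is moved stays moved. The work goes in short steps, Python scripts to look and compute and a tool call to move; the robot and the scene stay as the last step left them, time stands still between calls to the robot, and variables do not carry over. Pictures are saved under pics/ and viewed, and the job is handed in when it is done.

Besides the shell and the picture viewer there is one more tool, called after ">>>" as name(argument=value, ...), one argument or row to a line, values as JSON. play_rows: Moves the arm, as the interface text tells. Its arguments: {"type":"object","properties":{"moves":{"type":"array"},"newtons":{"type":"number"}},"required":["moves"]}

```bash
mkdir -p pics; ls; python3 - <<'E'
from rig import r
import cv2
s=r.sense();print(s)
for n in("scene","side"):
    f=r.grab_frame(n);cv2.imwrite(f"pics/{n}0.png",f["color"][:,:,::-1])
    print(n,f["K"].tolist() if hasattr(f["K"],'tolist') else f["K"],f["k1"],f["rvec"],f["tvec"],f["shot"])
    for o in["selector_axis","selector","tab","label_block_mid","label_slim_mid","label_coin_mid","label_rest_mid","test_button_top","block_battery_mid","round_cell_mid"]:
        try:
            for d in r.silhouettes(f,o)[:2]: print(o,round(d["conf"],2),d["location"],d["mask"].sum())
        except Exception as e: print(o,e)
print(r.sense()["clock"])
E
```

```text
pics
{'clock': 0.0, 'qpos': array([-1.22940940e+00,  3.53683243e-01,  1.63414942e+00,  1.79736758e-05,
        1.15518000e+00, -2.40318328e-03]), 'qvel': array([-7.72032892e-04,  9.99909302e-05, -2.99369839e-05,  7.30702762e-04,
       -1.42202311e-03,  1.22668698e-04]), 'joint_efforts': array([ 3.44934873e-03, -6.05248332e+01, -3.42062116e+01,  1.67422936e-04,
        9.54056246e-03,  5.47123375e-05]), 'eef_pos': array([ 210.50365536, -587.97330738,  230.53321569]), 'tcp_rot': array([-3.14017268e+00, -1.98457130e-05,  3.43782829e-01]), 'contact_force': array([0.14129368, 0.28574839, 0.09831241]), 'wrist_torque': array([ 0.03593631,  0.05961234, -0.0358535 ]), 'opening': 1.001701578655908}
scene [[389.3705515399325, 0.0, 251.45849150111653], [0.0, 389.3705515399325, 192.6739802468968], [0.0, 0.0, 1.0]] 0.04054358879426913 [ 1.84856748  1.84958548 -0.59389638] [   7.51782212 -339.81162502 1577.99257383] 1
selector_axis 0.58 [273.5, 237.9] 6136
selector_axis 0.55 [376.2, 188.9] 858
selector 0.79 [271.1, 230.3] 1491
tab 0.82 [272.5, 230.1] 1542
tab 0.51 [278.8, 203.0] 76
label_block_mid
[... 282 characters left out ...]
4 [277.8, 205.6] 113
side [[404.43110081528596, 0.0, 262.6379125810501], [0.0, 404.43110081528596, 187.14767355162732], [0.0, 0.0, 1.0]] -0.14229013655573183 [ 0.05706788 -2.794746    1.41587926] [ 471.32006236   75.82601578 1171.48392584] 2
selector_axis 0.71 [207.4, 220.0] 6065
selector_axis 0.37 [323.8, 137.1] 130
selector 0.96 [209.6, 205.8] 1467
tab 0.63 [212.9, 204.6] 1452
label_block_mid 0.43 [214.5, 182.3] 101
label_slim_mid 0.74 [178.7, 223.3] 189
label_slim_mid 0.49 [227.0, 229.5] 103
label_rest_mid 0.47 [185.8, 192.9] 76
test_button_top 0.48 [225.1, 230.5] 101
block_battery_mid 0.7 [254.4, 192.2] 147
round_cell_mid 0.55 [212.5, 205.5] 1430
round_cell_mid 0.5 [241.9, 199.9] 159
1.1
```

```bash
python3 - <<'E'
import cv2
a=cv2.imread("pics/scene0.png");b=cv2.imread("pics/side0.png")
cv2.imwrite("pics/sc_c.png",cv2.resize(a[150:300,180:380],None,fx=4,fy=4,interpolation=cv2.INTER_CUBIC))
cv2.imwrite("pics/si_c.png",cv2.resize(b[130:280,120:320],None,fx=4,fy=4,interpolation=cv2.INTER_CUBIC))
E
```

```text
(no output)
```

View pics/scene0.png

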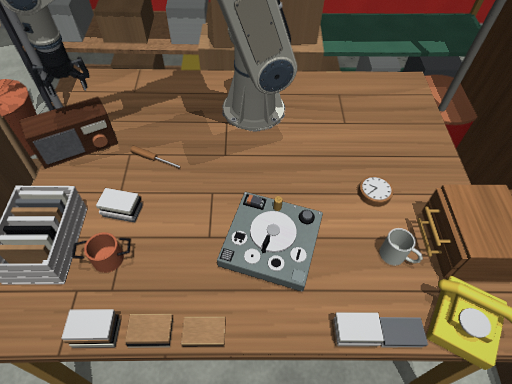

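View pics/side0.png

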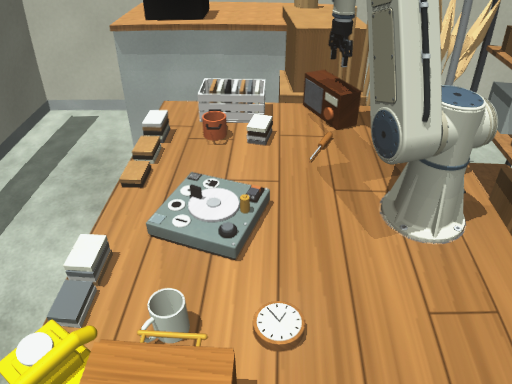

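View pics/sc_c.png

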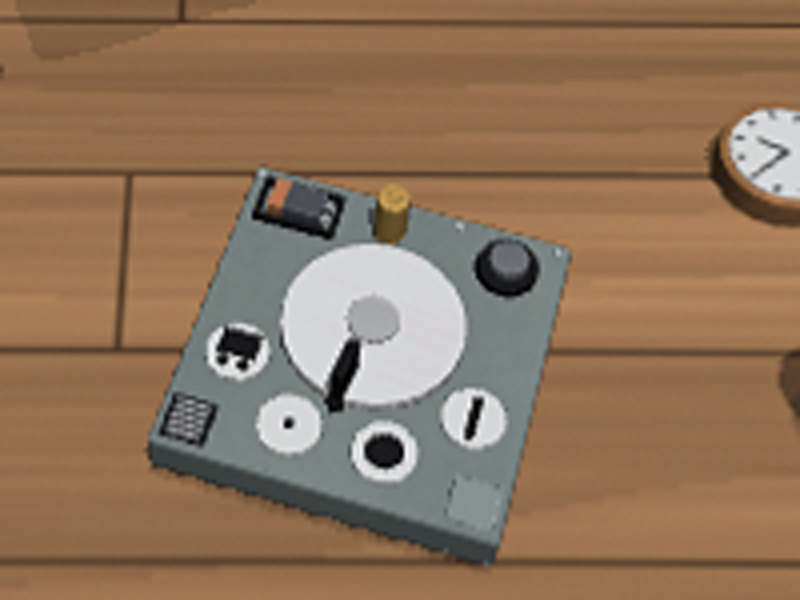

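View pics/si_c.png

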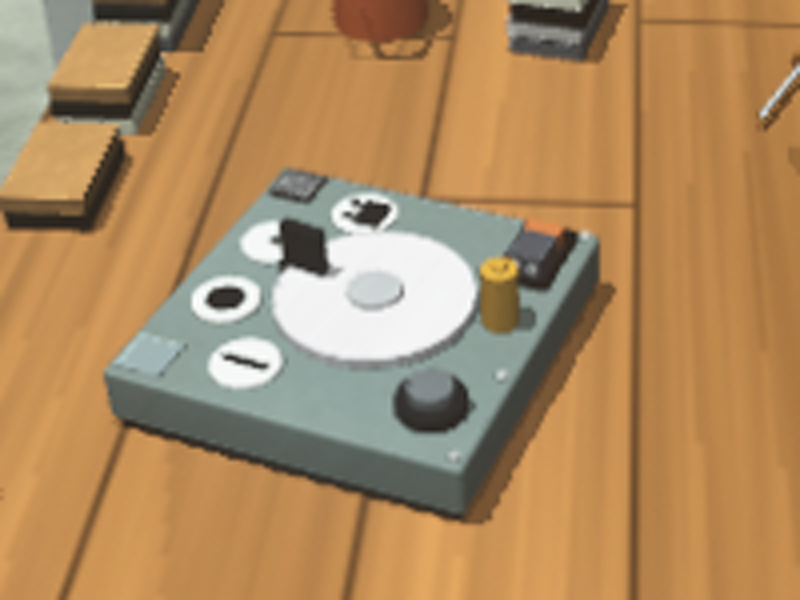

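```bash
cat > h.py <<'E'
import numpy as np,cv2
from scipy.optimize import least_squares
K1=np.array([[389.37055,0,251.4585],[0,389.37055,192.674],[0,0,1]]);k1=.0405436
rv1=np.array([1.84856748,1.84958548,-0.59389638]);t1=np.array([7.51782212,-339.81162502,1577.99257383])
K2=np.array([[404.4311,0,262.63791],[0,404.4311,187.14767],[0,0,1]]);k2=-.14229
rv2=np.array([0.05706788,-2.794746,1.41587926]);t2=np.array([471.32006236,75.82601578,1171.48392584])
def proj(P,rv,t,K,k): return cv2.projectPoints(np.float64(P).reshape(-1,1,3),rv,t,K,np.array([k,0,0,0,0.]))[0][:,0]
def W(p,L):
    L=np.atleast_2d(L);c,s=np.cos(p[2]),np.sin(p[2])
    return np.c_[p[0]+c*L[:,0]-s*L[:,1],p[1]+s*L[:,0]+c*L[:,1],L[:,2]]
def lab(q,r=104,z=53): a=q-.349;return [r*np.cos(a),r*np.sin(a),z]
E
cat > fit.py <<'E'
from h import *
names=["blk","rest","coin","slim","c-+","c++","c+-","c--"]
L=[lab(-.7),lab(0),lab(.7),lab(1.4),[-120,130,50],[140,130,50],[140,-130,50],[-120,-130,50]]
a={0:(237,351),1:(289,424),2:(384,451),3:(474,418),4:(570,250),5:(493,545),6:(150,443),7:(260,170)}
b={0:(364,214),2:(225,299),3:(245,363),4:(464,475),5:(108,375),6:(288,170),7:(600,240)}
def res(p):
    R=[]
    w=W(p,L)
    u=proj(w,rv1,t1,K1,k1);v=proj(w,rv2,t2,K2,k2)
    for i,c in a.items(): R.append((u[i]-[c[0]/4+179.6,c[1]/4+149.6]))
    for i,c in b.items(): R.append((v[i]-[c[0]/4+119.6,c[1]/4+129.6]))
    return np.array(R)
s=least_squares(lambda p:res(p).ravel(),[550,0,0],loss='soft_l1',x_scale=[10,10,.05])
print(s.x);print(res(s.x).round(2))
p=s.x
print("axis",W(p,[0,0,60]),"btn",W(p,[-80,85,70]),"blk",W(p,lab(-.7)))
for q in np.arange(-.1,.6,.1):
    x=[lab(q,40,96),lab(q,74,96),lab(q,74,60)]
    print(round(q,1),((proj(W(p,x),rv1,t1,K1,k1)-[179.6,149.6])*4).round().tolist(),((proj(W(p,x),rv2,t2,K2,k2)-[119.6,129.6])*4).round().tolist())
E
python3 fit.py
```

```text
[ 6.05980326e+02  5.38489941e+01 -3.09740838e-01]
[[ 0.43 -0.15]
 [ 0.31 -0.12]
 [ 0.4   0.06]
 [ 0.21 -0.14]
 [ 1.05 -0.82]
 [ 2.04  0.05]
 [-0.76 -0.87]
 [-0.14 -1.48]
 [ 0.02 -0.43]
 [ 0.07 -0.2 ]
 [ 0.08 -0.21]
 [-0.42 -0.96]
 [-2.13 -0.98]
 [-0.92 -1.45]
 [ 0.32 -1.51]]
axis [[605.9803257   53.84899415  60.        ]] btn [[555.69632239 159.18901034  70.        ]] blk [[627.86918383 -47.82144349  53.        ]]
-0.1 [[341.0, 329.0], [309.0, 359.0], [308.0, 384.0]] [[335.0, 224.0], [305.0, 203.0], [309.0, 244.0]]
0.0 [[345.0, 332.0], [317.0, 365.0], [315.0, 390.0]] [[330.0, 226.0], [297.0, 208.0], [301.0, 249.0]]
0.1 [[350.0, 335.0], [326.0, 370.0], [324.0, 395.0]] [[326.0, 229.0], [289.0, 213.0], [294.0, 254.0]]
0.2 [[355.0, 338.0], [335.0, 375.0], [333.0, 399.0]] [[322.0, 232.0], [282.0, 218.0], [287.0, 259.0]]
0.3 [[360.0, 340.0], [345.0, 379.0], [342.0, 403.0]] [[319.0, 235.0], [276.0, 224.0], [281.0, 265.0]]
0.4 [[365.0, 341.0], [355.0, 382.0], [352.0, 406.0]] [[317.0, 238.0], [271.0, 230.0], [276.0, 271.0]]
0.5 [[371.0, 342.0], [365.0, 384.0], [362.0, 408.0]] [[314.0, 242.0], [267.0, 236.0], [272.0, 277.0]]
```

```bash
cat > mv.py <<'E'
from rig import r
import numpy as np
from scipy.spatial.transform import Rotation as Ro
s=r.sense();P0=np.array(s["eef_pos"]);R0=Ro.from_euler('xyz',s["tcp_rot"])
def row(x,y,z,yaw):
    R=Ro.from_euler('xyz',[np.pi,0,yaw]);t=(R0.inv()*R).as_rotvec(degrees=True)
    return t.round(1).tolist(),R0.inv().apply(np.array([x,y,z])-P0).round(1).tolist()
AX=np.array([606.,53.8])
def tabpt(a,rad,tan): return AX+rad*np.array([np.cos(a),np.sin(a)])+tan*np.array([-np.sin(a),np.cos(a)])
E
python3 - <<'E'
from mv import *
x,y=tabpt(-.459,57,30);print(x,y)
print(row(x,y,200,-.459+np.pi/2))
E
```

```text
670.3918268386394 55.44092546530046
([-0.0, -0.0, -44.0], [649.9, -451.2, 31.3])
```

>>> play_rows(
  moves=[
    [[0, 0, -4], [40, -28, 0], 0],
    [[0, 0, -8], [80, -56, 0], 0],
    [[0, 0, -12], [120, -84, 0], 0],
    [[0, 0, -16], [160, -112, 0], 0],
    [[0, 0, -20], [200, -140, 2], 0],
    [[0, 0, -24], [240, -168, 4], 0],
    [[0, 0, -28], [280, -196, 6], 0],
    [[0, 0, -32], [320, -224, 8], 0],
    [[0, 0, -36], [360, -251, 10], 0],
    [[0, 0, -40], [400, -279, 12], 0],
    [[0, 0, -44], [440, -306, 16], 0],
    [[0, 0, -44], [480, -333, 20], 0],
    [[0, 0, -44], [520, -361, 24], 0],
    [[0, 0, -44], [560, -389, 28], 0],
    [[0, 0, -44], [600, -417, 31], 0],
    [[0, 0, -44], [630, -438, 31], 0],
    [[0, 0, -44], [650, -451, 31], 0],
    [[0, 0, -44], [650, -451, 31], 0],
    [[0, 0, -44], [650, -451, 31], 0],
  ],
)

```text
clock: 3.0
eef_pos: [670.3, 55.4, 199.9]
tcp_rot: [-3.141, 0.001, 1.113]
contact_force: [-0.3, -1.3, 0.5]
opening: -0.003
```

```bash
cat > look.py <<'E'
from rig import r
import cv2,sys
s=r.sense();print(s["clock"],s["eef_pos"].round(1),s["tcp_rot"].round(3),s["contact_force"].round(1),s["opening"],s["qpos"].round(2))
t=sys.argv[1]
for n in sys.argv[2:]:
    f=r.grab_frame(n);c=f["color"][:,:,::-1]
    if n=="scene":c=c[150:300,180:380]
    if n=="side":c=c[130:280,120:320]
    if n=="wrist":print(f["T_tool_cam"],f["K"],f["k1"]);import numpy as np;np.savez(f"w{t}.npz",c=f["color"],T=f["T_tool_cam"],K=f["K"],k=f["k1"],p=s["eef_pos"],o=s["tcp_rot"])
    cv2.imwrite(f"pics/{n}{t}.png",cv2.resize(c,None,fx=1.5 if n=="wrist" else 4,fy=1.5 if n=="wrist" else 4,interpolation=cv2.INTER_CUBIC))
E
python3 look.py 1 wrist
```

```text
3.0 [670.3  55.4 199.9] [-3.141e+00  1.000e-03  1.113e+00] [-0.3 -1.3  0.5] -0.0030010924437071755 [ 0.08  0.45  1.55 -0.    1.14  0.54]
[[ 6.45365460e-04 -9.44241038e-01 -3.29254378e-01  8.59480501e+01]
 [ 9.99999561e-01  8.32984507e-04 -4.28765683e-04 -1.06808480e+00]
 [ 6.79121950e-04 -3.29253957e-01  9.44241161e-01 -1.41761844e+02]
 [ 0.00000000e+00  0.00000000e+00  0.00000000e+00  1.00000000e+00]] [[278.49951603   0.         250.80493019]
 [  0.         278.49951603 191.00988076]
 [  0.           0.           1.        ]] -0.03902342286161199
```

View pics/wrist1.png

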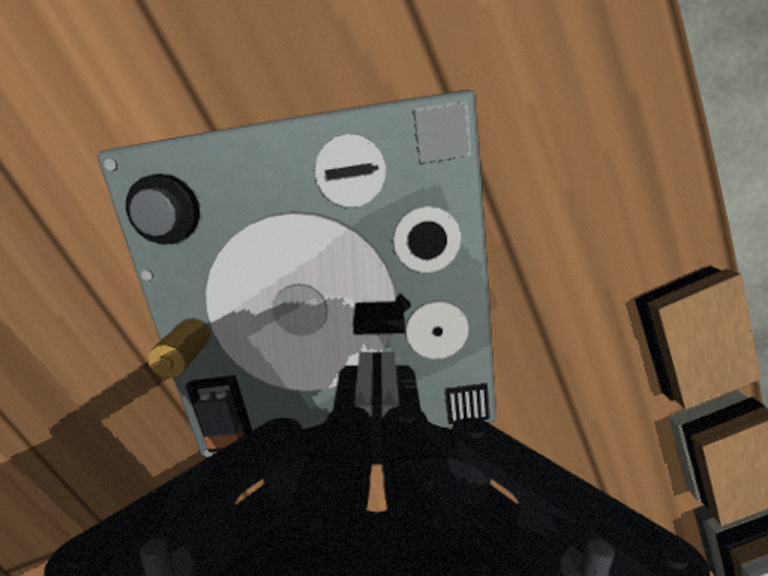

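```bash
cat > wproj.py <<'E'
from h import *
from scipy.spatial.transform import Rotation as Ro
def wproj(f,Pw):
    d=np.load(f);R=Ro.from_euler('xyz',d["o"]).as_matrix()
    pt=(np.atleast_2d(Pw)-d["p"])@R
    Ti=np.linalg.inv(d["T"]);pc=pt@Ti[:3,:3].T+Ti[:3,3]
    return proj(pc,np.zeros(3),np.zeros(3),d["K"],float(d["k"]))
E
python3 - <<'E'
from wproj import *
p=[606,53.8,-.3097]
for n,L in dict(blk=lab(-.7),rest=lab(0),coin=lab(.7),slim=lab(1.4),axis=[0,0,60],btn=[-80,85,70],tab1=lab(.2,40,96),tab2=lab(.2,74,96),c=[140,130,50],c2=[140,-130,50]).items():
    print(n,(wproj("w1.npz",W(p,L))*1.5).round())
print((wproj("w1.npz",[[670.3,55.4,199.9]])*1.5).round())
E
```

```text
blk [[387. 399.]]
rest [[437. 331.]]
coin [[427. 240.]]
slim [[350. 171.]]
axis [[300. 309.]]
btn [[152. 213.]]
tab1 [[352. 330.]]
tab2 [[404. 331.]]
c [[476.  87.]]
c2 [[497. 423.]]
[[379. 375.]]
```

>>> play_rows(
  moves=[
    [[0, 0, 0], [0, 0, 30], 0],
    [[0, 0, 0], [0, 0, 65], 0],
    [[0, 0, 0], [0, 0, 95], 0],
    [[0, 0, 0], [0, 0, 115], 0],
    [[0, 0, 0], [0, 0, 126], 0],
    [[0, 0, 0], [0, 0, 128], 0],
    [[0, 0, 0], [0, 0, 128], 0],
  ],
)

```text
clock: 3.75
eef_pos: [670.1, 54.2, 72.7]
tcp_rot: [-3.141, 0.001, 1.111]
contact_force: [0.2, 0.1, 0.2]
opening: -0.001
```

```bash
python3 look.py 2 side scene; python3 - <<'E'
from mv import *
for tan,q in [(22,.2),(16,.2)]+[(16,.2-.05*i) for i in range(1,18)]:
    a=q-.349-.3097;x,y=tabpt(a,57,tan);print(round(q,2),row(x,y,72,a+np.pi/2))
E
```

```text
3.75 [670.1  54.2  72.7] [-3.141e+00  1.000e-03  1.111e+00] [0.2 0.1 0.2] -0.0010773087995787293 [ 0.08  0.59  1.64 -0.    0.91  0.54]
0.2 ([0.1, -0.0, -0.0], [-7.3, -0.7, 1.5])
0.2 ([0.1, -0.0, -0.0], [-13.3, -0.7, 1.5])
0.15 ([0.1, -0.0, 2.8], [-16.1, -0.0, 1.5])
0.1 ([0.1, -0.0, 5.7], [-19.0, 0.6, 1.5])
0.05 ([0.1, -0.0, 8.6], [-22.0, 1.0, 1.5])
0.0 ([0.1, -0.0, 11.4], [-24.9, 1.3, 1.5])
-0.05 ([0.1, -0.0, 14.3], [-27.9, 1.5, 1.5])
-0.1 ([0.1, -0.0, 17.2], [-30.8, 1.5, 1.5])
-0.15 ([0.1, -0.0, 20.0], [-33.8, 1.3, 1.5])
-0.2 ([0.1, -0.0, 22.9], [-36.7, 1.0, 1.5])
-0.25 ([0.1, -0.0, 25.8], [-39.7, 0.6, 1.5])
-0.3 ([0.1, -0.0, 28.6], [-42.6, -0.0, 1.5])
-0.35 ([0.1, -0.0, 31.5], [-45.4, -0.8, 1.5])
-0.4 ([0.1, -0.0, 34.3], [-48.3, -1.6, 1.5])
-0.45 ([0.1, -0.0, 37.2], [-51.0, -2.7, 1.5])
-0.5 ([0.1, -0.0, 40.1], [-53.8, -3.8, 1.4])
-0.55 ([0.1, -0.0, 42.9], [-56.4, -5.1, 1.4])
-0.6 ([0.1, -0.0, 45.8], [-59.0, -6.5, 1.4])
-0.65 ([0.1, -0.0, 48.7], [-61.5, -8.1, 1.4])
```

View pics/side2.png

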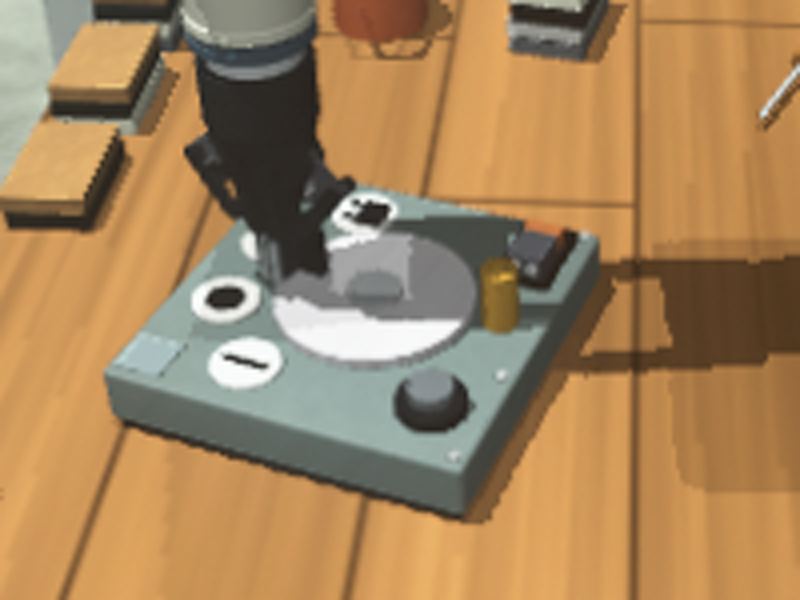

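View pics/scene2.png

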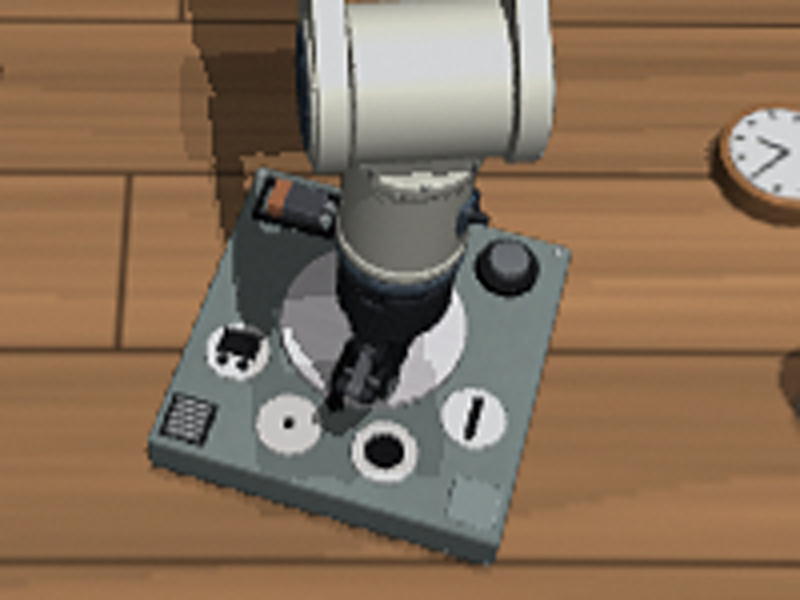

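>>> play_rows(
  moves=[
    [[0, 0, 0], [-4, 0, 0], 0],
    [[0, 0, 0], [-8, 0, 0], 0],
    [[0, 0, 0], [-11, -0.5, 0], 0],
    [[0, 0, 0], [-13.3, -0.5, 0], 0],
    [[0, 0, 2.8], [-16, 0, 0], 0],
    [[0, 0, 5.7], [-19, 0.6, 0], 0],
    [[0, 0, 8.6], [-22, 1, 0], 0],
    [[0, 0, 11.4], [-25, 1.3, 0], 0],
    [[0, 0, 14.3], [-28, 1.5, 0], 0],
    [[0, 0, 14.3], [-28, 1.5, 0], 0],
  ],
)

```text
clock: 4.85
eef_pos: [659.9, 28.5, 73.7]
tcp_rot: [3.14, -0.001, 0.861]
contact_force: [0.2, 0.2, -0.7]
opening: 0.002
```

```bash
python3 look.py 3 wrist
```

```text
4.85 [659.9  28.5  73.7] [ 3.14e+00 -1.00e-03  8.61e-01] [ 0.2  0.2 -0.7] 0.0017135930405525052 [ 0.04  0.58  1.67 -0.    0.9   0.75]
[[ 6.47766068e-04 -9.44199233e-01 -3.29374238e-01  8.56408199e+01]
 [ 9.99999733e-01  7.22706047e-04 -1.05085935e-04 -1.34848159e+00]
 [ 3.37262812e-04 -3.29374082e-01  9.44199449e-01 -1.41762711e+02]
 [ 0.00000000e+00  0.00000000e+00  0.00000000e+00  1.00000000e+00]] [[278.49951603   0.         250.80493019]
 [  0.         278.49951603 191.00988076]
 [  0.           0.           1.        ]] -0.03902342286161199
```

View pics/wrist3.png

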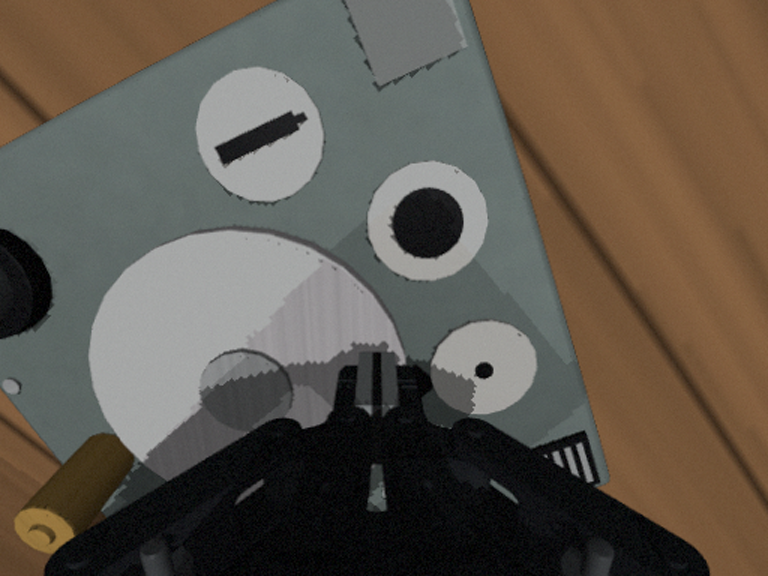

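```bash
python3 - <<'E'
from mv import *
for q in [-.05-.06*i for i in range(0,12)]:
    a=q-.349-.3097;x,y=tabpt(a,57,16);print(round(q,2),row(x,y,73,a+np.pi/2))
E
```

```text
-0.05 ([0.1, -0.0, 0.0], [0.1, -0.3, 0.6])
-0.11 ([0.1, -0.1, 3.5], [-3.4, 0.6, 0.6])
-0.17 ([0.1, -0.1, 6.9], [-6.9, 1.2, 0.6])
-0.23 ([0.1, -0.1, 10.4], [-10.4, 1.7, 0.6])
-0.29 ([0.1, -0.1, 13.8], [-13.9, 1.9, 0.6])
-0.35 ([0.1, -0.1, 17.2], [-17.5, 1.9, 0.6])
-0.41 ([0.1, -0.1, 20.7], [-21.0, 1.7, 0.6])
-0.47 ([0.1, -0.1, 24.1], [-24.6, 1.3, 0.6])
-0.53 ([0.1, -0.1, 27.5], [-28.1, 0.7, 0.6])
-0.59 ([0.1, -0.1, 31.0], [-31.5, -0.2, 0.6])
-0.65 ([0.1, -0.1, 34.4], [-34.9, -1.2, 0.6])
-0.71 ([0.1, -0.1, 37.9], [-38.2, -2.4, 0.6])
```

Push to -0.65, then look.

>>> play_rows(
  moves=[
    [[0, 0, 3.5], [-3.4, 0.6, 0.5], 0],
    [[0, 0, 6.9], [-6.9, 1.2, 0.5], 0],
    [[0, 0, 10.4], [-10.4, 1.7, 0.5], 0],
    [[0, 0, 13.8], [-13.9, 1.9, 0.5], 0],
    [[0, 0, 17.2], [-17.5, 1.9, 0.5], 0],
    [[0, 0, 20.7], [-21, 1.7, 0.5], 0],
    [[0, 0, 24.1], [-24.6, 1.3, 0.5], 0],
    [[0, 0, 27.5], [-28.1, 0.7, 0.5], 0],
    [[0, 0, 31], [-31.5, -0.2, 0.5], 0],
    [[0, 0, 34.4], [-34.9, -1.2, 0.5], 0],
    [[0, 0, 34.4], [-34.9, -1.2, 0.5], 0],
  ],
)

```text
clock: 6.0
eef_pos: [636.3, 2.7, 73.3]
tcp_rot: [3.141, -0.002, 0.263]
contact_force: [0.7, -0.2, 1.5]
opening: 0.002
```

```bash
python3 look.py 4 side scene;python3 - <<'E'
from h import *
p=[606,53.8,-.3097]
for q in np.arange(-.85,-.4,.05):
    x=[lab(q,40,96),lab(q,74,96),lab(q,74,60)]
    print(round(q,2),((proj(W(p,x),rv1,t1,K1,k1)-[179.6,149.6])*4).round().tolist(),((proj(W(p,x),rv2,t2,K2,k2)-[119.6,129.6])*4).round().tolist())
E
```

```text
6.0 [636.3   2.7  73.3] [ 3.141e+00 -2.000e-03  2.630e-01] [ 0.7 -0.2  1.5] 0.0020101346257482113 [ 0.    0.55  1.72 -0.    0.87  1.31]
-0.85 [[323.0, 298.0], [277.0, 300.0], [276.0, 326.0]] [[375.0, 214.0], [379.0, 186.0], [382.0, 227.0]]
-0.8 [[323.0, 300.0], [277.0, 304.0], [277.0, 330.0]] [[372.0, 215.0], [374.0, 187.0], [377.0, 228.0]]
-0.75 [[324.0, 303.0], [278.0, 309.0], [277.0, 334.0]] [[369.0, 215.0], [368.0, 187.0], [372.0, 228.0]]
-0.7 [[324.0, 305.0], [279.0, 313.0], [278.0, 338.0]] [[367.0, 215.0], [363.0, 187.0], [366.0, 228.0]]
-0.65 [[325.0, 307.0], [280.0, 317.0], [279.0, 343.0]] [[364.0, 215.0], [358.0, 188.0], [361.0, 229.0]]
-0.6 [[326.0, 309.0], [281.0, 322.0], [281.0, 347.0]] [[361.0, 216.0], [353.0, 189.0], [356.0, 230.0]]
-0.55 [[327.0, 312.0], [283.0, 326.0], [282.0, 351.0]] [[358.0, 216.0], [348.0, 189.0], [351.0, 230.0]]
-0.5 [[328.0, 314.0], [285.0, 330.0], [284.0, 355.0]] [[355.0, 217.0], [342.0, 190.0], [346.0, 231.0]]
-0.45 [[329.0, 316.0], [287.0, 334.0], [286.0, 359.0]] [[352.0, 217.0], [337.0, 192.0], [341.0, 233.0]]
```

View pics/side4.png

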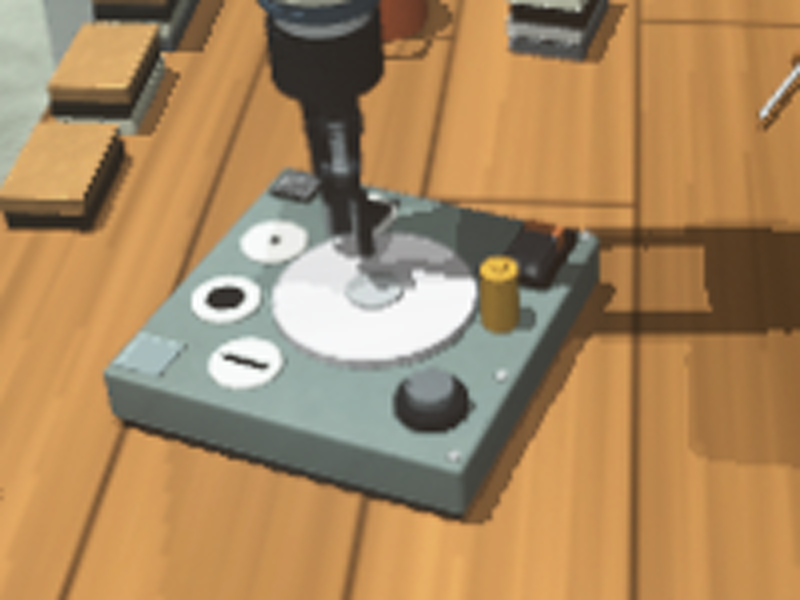

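View pics/scene4.png

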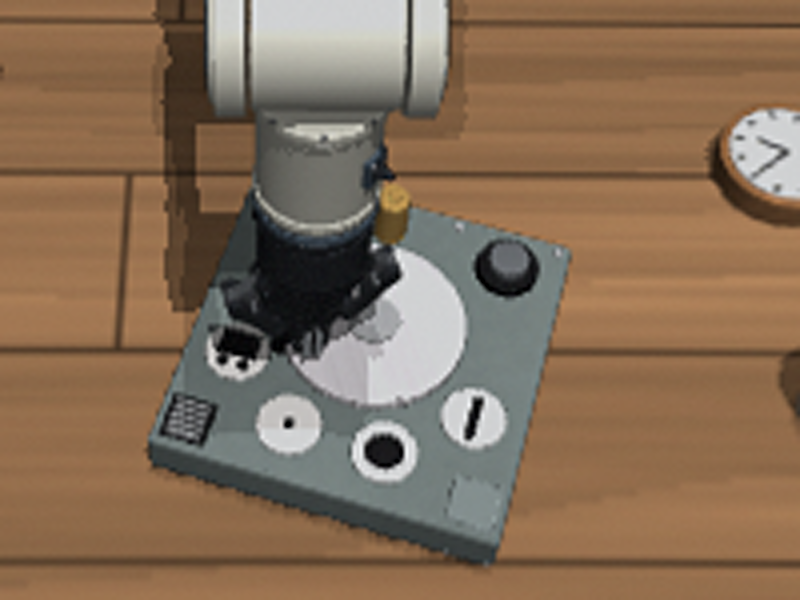

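>>> play_rows(
  moves=[
    [[0, 0, 0], [8, 0, 0], 0],
    [[0, 0, 0], [18, 0, 0], 0],
    [[0, 0, 0], [26, 0, -2], 0],
    [[0, 0, 0], [26, 0, -30], 0],
    [[0, 0, 0], [26, 0, -70], 0],
    [[0, 0, 0], [26, 0, -110], 0],
    [[0, 0, 0], [26, 0, -127], 0],
    [[0, 0, 0], [26, 0, -127], 0],
  ],
)

```text
clock: 6.9
eef_pos: [663.6, 10.1, 203.8]
tcp_rot: [3.139, -0.007, 0.266]
contact_force: [0.3, 1.3, -0.2]
opening: 0.0
```

```bash
python3 look.py 5 wrist side; python3 - <<'E'
from wproj import *
p=[606,53.8,-.3097]
for q in (-.8,-.75,-.7,-.65,-.6):
    print(q,(wproj("w5.npz",W(p,[lab(q,40,96),lab(q,74,96),lab(q,74,60),lab(q)]))*1.5).round().tolist())
E
```

```text
6.9 [663.6  10.1 203.8] [ 3.139 -0.007  0.266] [ 0.3  1.3 -0.2] 0.00031084823937100795 [ 0.01  0.43  1.58 -0.    1.12  1.32]
[[ 6.52978783e-04 -9.44217831e-01 -3.29320909e-01  8.47171564e+01]
 [ 9.99999655e-01  4.47578105e-04  6.99522332e-04 -1.64862551e+00]
 [-5.13104631e-04 -3.29321252e-01  9.44217798e-01 -1.41764935e+02]
 [ 0.00000000e+00  0.00000000e+00  0.00000000e+00  1.00000000e+00]] [[278.49951603   0.         250.80493019]
 [  0.         278.49951603 191.00988076]
 [  0.           0.           1.        ]] -0.03902342286161199
-0.8 [[351.0, 355.0], [401.0, 362.0], [399.0, 339.0], [436.0, 340.0]]
-0.75 [[352.0, 353.0], [402.0, 357.0], [399.0, 334.0], [437.0, 334.0]]
-0.7 [[352.0, 350.0], [403.0, 352.0], [400.0, 330.0], [438.0, 328.0]]
-0.65 [[352.0, 347.0], [403.0, 347.0], [400.0, 325.0], [439.0, 321.0]]
-0.6 [[352.0, 344.0], [403.0, 342.0], [400.0, 321.0], [439.0, 315.0]]
```

View pics/wrist5.png

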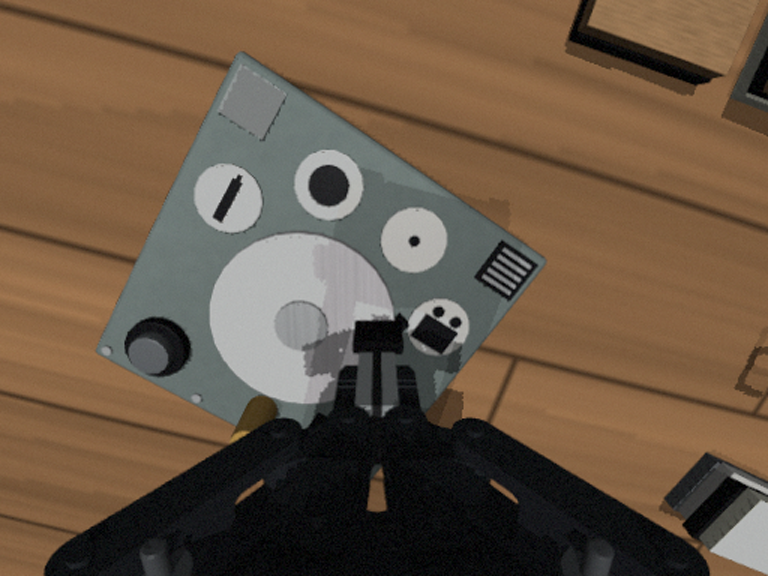

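View pics/side5.png

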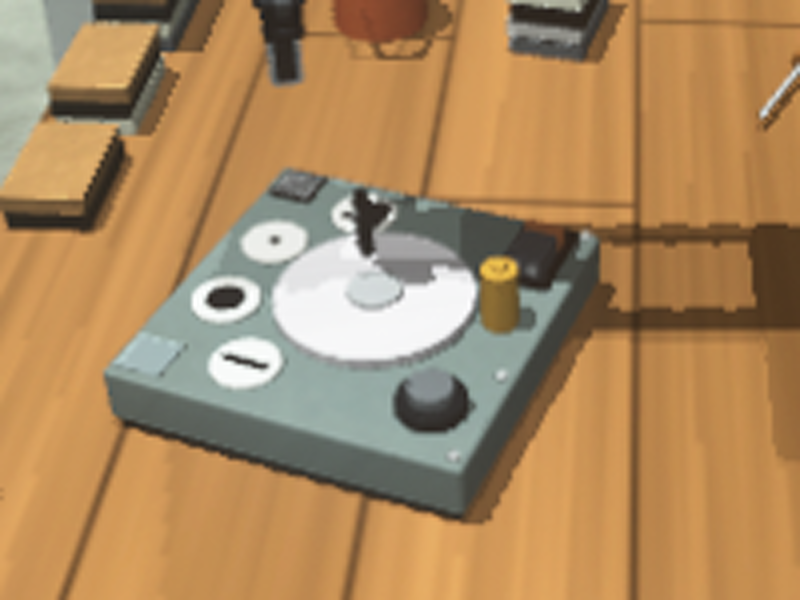

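```bash
python3 - <<'E'
import numpy as np,cv2
from wproj import *
c=np.load("w5.npz")["c"][:,:,::-1][195:265,210:330].copy()
c=cv2.resize(c,None,fx=6,fy=6,interpolation=cv2.INTER_CUBIC)
p=[606,53.8,-.3097]
def box(q):
    o=[]
    a=q-.349
    for r_,t in((40,5),(74,5),(74,-5),(40,-5)): o.append([r_*np.cos(a)-t*np.sin(a),r_*np.sin(a)+t*np.cos(a),96])
    return W(p,o)
for q,col in((-.7,(0,0,255)),(-.62,(0,255,0))):
    u=((wproj("w5.npz",box(q))-[210,195]+.5)*6).astype(int)
    cv2.polylines(c,[u],True,col,1)
cv2.imwrite("pics/z5.png",np.clip(c*1.0+0,0,255).astype(np.uint8))
E
```

```text
(no output)
```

View pics/z5.png

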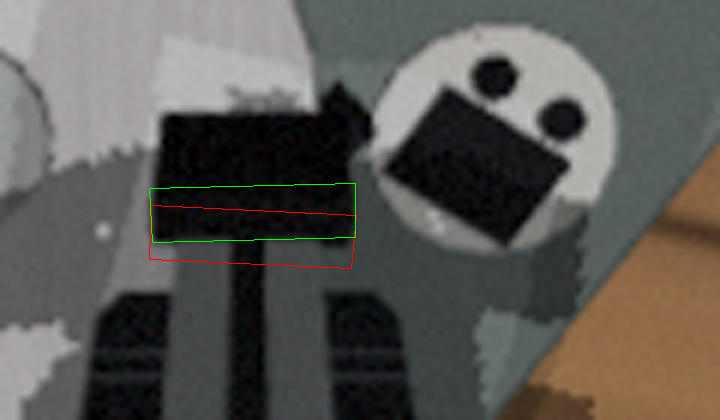

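```bash
python3 - <<'E'
from mv import *
for q,tan,z in [(-.68,40,110),(-.68,30,73),(-.69,20,73),(-.71,16,73),(-.72,16,73)]:
    a=q-.349-.3097;x,y=tabpt(a,57,tan);print(round(q,2),row(x,y,z,a+np.pi/2))
E
```

```text
-0.68 ([0.0, -0.1, 1.9], [-4.0, 1.4, 89.9])
-0.68 ([0.0, -0.1, 1.9], [-14.0, 1.0, 126.9])
-0.69 ([0.0, -0.1, 2.5], [-24.6, 0.9, 126.9])
-0.71 ([0.0, -0.1, 3.6], [-29.7, 1.0, 126.8])
-0.72 ([0.0, -0.1, 4.2], [-30.3, 1.1, 126.8])
```

>>> play_rows(
  moves=[
    [[0, 0, 0.5], [-1, 1, 40], 0],
    [[0, 0, 1.9], [-4, 1, 80], 0],
    [[0, 0, 1.9], [-6, 1, 110], 0],
    [[0, 0, 1.9], [-10, 1, 125], 0],
    [[0, 0, 1.9], [-14, 1, 127], 0],
    [[0, 0, 2.2], [-19, 1, 127], 0],
    [[0, 0, 2.5], [-24, 1, 127], 0],
    [[0, 0, 3], [-27, 1, 127], 0],
    [[0, 0, 3.6], [-29.5, 1, 127], 0],
    [[0, 0, 4.2], [-30.3, 1, 127], 0],
    [[0, 0, 4.2], [-30.3, 1, 127], 0],
    [[0, 0, 4.2], [-22, 1, 127], 0],
    [[0, 0, 4.2], [-10, 1, 127], 0],
    [[0, 0, 4.2], [-4, 1, 125], 0],
    [[0, 0, 4.2], [-4, 1, 90], 0],
    [[0, 0, 4.2], [-4, 1, 50], 0],
    [[0, 0, 4.2], [-4, 1, 10], 0],
    [[0, 0, 4.2], [-4, 1, 0], 0],
    [[0, 0, 4.2], [-4, 1, 0], 0],
  ],
)

```text
clock: 8.9
eef_pos: [659.2, 8.2, 201.9]
tcp_rot: [3.14, -0.005, 0.192]
contact_force: [0.4, 0.6, -0.5]
opening: 0.001
```

```bash
python3 look.py 6 wrist; python3 - <<'E'
import numpy as np,cv2
from wproj import *
c=np.load("w6.npz")["c"][:,:,::-1][195:265,210:330].copy()
c=cv2.resize(c,None,fx=6,fy=6,interpolation=cv2.INTER_CUBIC)
p=[606,53.8,-.3097]
def box(q):
    o=[]
    a=q-.349
    for r_,t in((40,5),(74,5),(74,-5),(40,-5)): o.append([r_*np.cos(a)-t*np.sin(a),r_*np.sin(a)+t*np.cos(a),96])
    return W(p,o)
for q,col in((-.7,(0,0,255)),(-.62,(0,255,0))):
    u=((wproj("w6.npz",box(q))-[210,195]+.5)*6).astype(int)
    cv2.polylines(c,[u],True,col,1)
u=((wproj("w6.npz",W(p,lab(-.7)))-[210,195]+.5)*6).astype(int)[0]
cv2.drawMarker(c,(int(u[0]),int(u[1])),(0,0,255))
cv2.imwrite("pics/z6.png",c)
from mv import *
b=W(p,[-80,85,90])[0];print(b,row(b[0],b[1],130,.25))
E
```

```text
8.9 [659.2   8.2 201.9] [ 3.14  -0.005  0.192] [ 0.4  0.6 -0.5] 0.0012918261749526845 [ 0.01  0.43  1.59 -0.    1.12  1.39]
[[ 6.51178056e-04 -9.44231336e-01 -3.29282188e-01  8.45982167e+01]
 [ 9.99999600e-01  4.13055604e-04  7.93112291e-04 -1.64555252e+00]
 [-6.12869626e-04 -3.29282573e-01  9.44231228e-01 -1.41764054e+02]
 [ 0.00000000e+00  0.00000000e+00  0.00000000e+00  1.00000000e+00]] [[278.49951603   0.         250.80493019]
 [  0.         278.49951603 191.00988076]
 [  0.           0.           1.        ]] -0.03902342286161199
[555.71169486 159.1379626   90.        ] ([0.0, -0.1, -3.3], [-71.7, -167.9, 69.6])
```

View pics/z6.png

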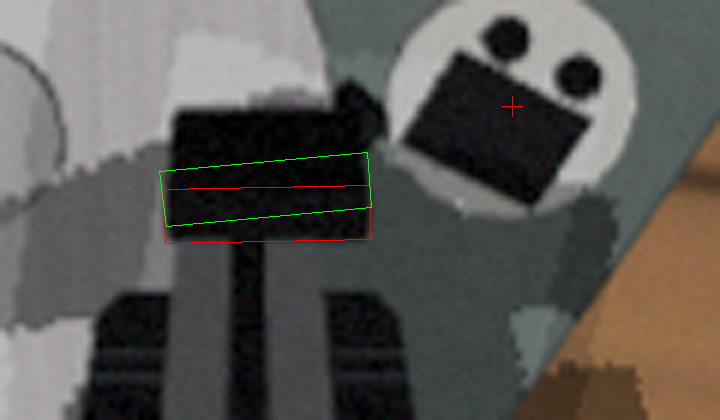

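View pics/wrist6.png

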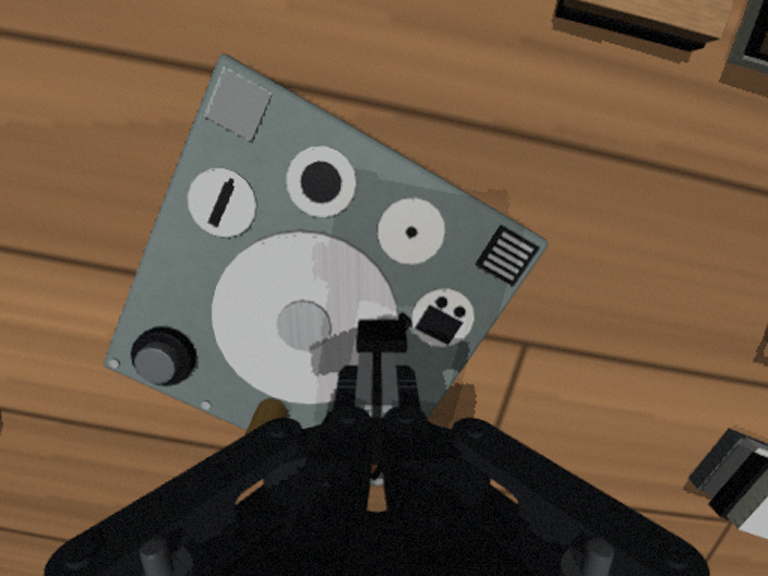

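```bash
python3 - <<'E'
from wproj import *
p=[606,53.8,-.3097]
for z in (50,60,70,80,90):
    w=W(p,[-80,85,z]);print(z,((proj(w,rv1,t1,K1,k1)-[179.6,149.6])*4).round(),((proj(w,rv2,t2,K2,k2)-[119.6,129.6])*4).round(),(wproj("w6.npz",w)*1.5).round())
E
```

```text
50 [[507. 272.]] [[432. 409.]] [[167. 353.]]
60 [[509. 265.]] [[431. 397.]] [[161. 359.]]
70 [[510. 258.]] [[430. 385.]] [[154. 365.]]
80 [[512. 251.]] [[430. 373.]] [[147. 372.]]
90 [[514. 244.]] [[429. 361.]] [[140. 379.]]
```

>>> play_rows(
  moves=[
    [[0, 0, 0], [-14, -34, 0], 0],
    [[0, 0, 0], [-28, -68, 0], 0],
    [[0, 0, 0], [-43, -102, 10], 0],
    [[0, 0, 0], [-58, -136, 30], 0],
    [[0, 0, 0], [-72, -168, 60], 0],
    [[0, 0, 0], [-72, -168, 90], 0],
    [[0, 0, 0], [-72, -168, 110], 0],
    [[0, 0, 0], [-72, -168, 118], 0],
    [[0, 0, 0], [-72, -168, 118], 0],
  ],
)

```text
clock: 9.85
eef_pos: [553.9, 158.7, 79.4]
tcp_rot: [3.141, 0.002, 0.192]
contact_force: [-0.6, 0.6, -0.2]
opening: 0.002
```

```bash
python3 look.py 7 scene side; python3 - <<'E'
from mv import *
print(row(555.7,159.1,75,.19),row(555.7,159.1,64,.19))
E
```

```text
9.85 [553.9 158.7  79.4] [3.141e+00 2.000e-03 1.920e-01] [-0.6  0.6 -0.2] 0.0018038498415119323 [ 0.28  0.47  1.85 -0.    0.82  1.66]
([0.0, -0.1, 0.1], [0.1, -0.1, 6.6]) ([0.0, -0.1, 0.1], [0.1, -0.1, 17.6])
```

View pics/side7.png

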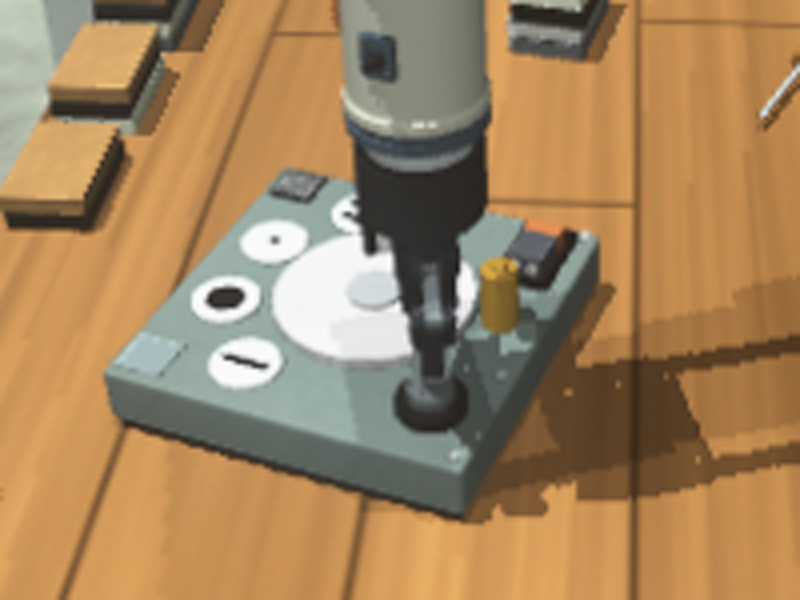

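View pics/scene7.png

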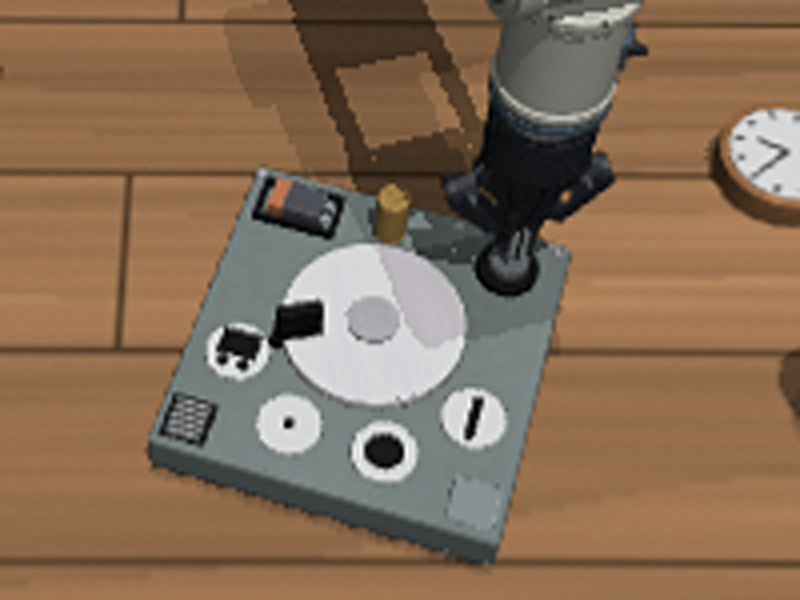

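>>> play_rows(
  moves=[
    [[0, 0, 0], [0, 0, 4], 0],
    [[0, 0, 0], [0, 0, 7], 0],
    [[0, 0, 0], [0, 0, 9], 0],
    [[0, 0, 0], [0, 0, 11], 0],
    [[0, 0, 0], [0, 0, 11], 0],
  ],
)

```text
clock: 10.45
eef_pos: [555.8, 159.0, 70.7]
tcp_rot: [3.141, -0.002, 0.192]
contact_force: [0.5, -0.6, 1.0]
opening: -0.002
```

>>> play_rows(
  moves=[
    [[0, 0, 0], [0, 0, 2], 0],
    [[0, 0, 0], [0, 0, 3], 0],
    [[0, 0, 0], [0, 0, 3], 0],
  ],
)

```text
clock: 10.75
eef_pos: [555.9, 159.0, 67.7]
tcp_rot: [3.141, -0.002, 0.192]
contact_force: [-0.3, 0.0, 4.0]
opening: 0.003
```

>>> play_rows(
  moves=[
    [[0, 0, 0], [0, 0, 1.5], 0],
    [[0, 0, 0], [0, 0, 2.5], 0],
    [[0, 0, 0], [0, 0, 2.5], 0],
  ],
)

```text
clock: 11.05
eef_pos: [555.9, 159.0, 65.9]
tcp_rot: [3.141, -0.002, 0.192]
contact_force: [-4.1, -1.4, 12.5]
opening: -0.0
```

>>> play_rows(
  moves=[
    [[0, 0, 0], [0, 0, 1], 0],
    [[0, 0, 0], [0, 0, 2], 0],
    [[0, 0, 0], [0, 0, 2], 0],
  ],
)

```text
clock: 11.35
eef_pos: [556.0, 159.0, 65.7]
tcp_rot: [3.141, -0.002, 0.192]
contact_force: [-7.2, -2.7, 24.8]
opening: 0.001
```

Hard stop reached (25 N, no further travel): the button is fully down. Retreat up.

>>> play_rows(
  moves=[
    [[0, 0, 0], [0, 0, -10], 0],
    [[0, 0, 0], [0, 0, -40], 0],
    [[0, 0, 0], [0, 0, -80], 0],
    [[0, 0, 0], [0, 0, -120], 0],
    [[0, 0, 0], [0, 0, -160], 0],
    [[0, 0, 0], [-20, -30, -170], 0],
    [[0, 0, 0], [-40, -60, -170], 0],
    [[0, 0, 0], [-60, -90, -170], 0],
    [[0, 0, 0], [-60, -120, -170], 0],
    [[0, 0, 0], [-60, -120, -170], 0],
    [[0, 0, 0], [-60, -120, -170], 0],
  ],
)

```text
clock: 12.45
eef_pos: [473.6, 265.7, 235.3]
tcp_rot: [3.141, -0.002, 0.194]
contact_force: [0.3, -0.3, -0.1]
opening: -0.004
```

```bash
python3 look.py 8 scene side
```

```text
12.45 [473.6 265.7 235.3] [ 3.141e+00 -2.000e-03  1.940e-01] [ 0.3 -0.3 -0.1] -0.004204100412579486 [ 0.51  0.22  1.81 -0.    1.11  1.89]
```

View pics/scene8.png

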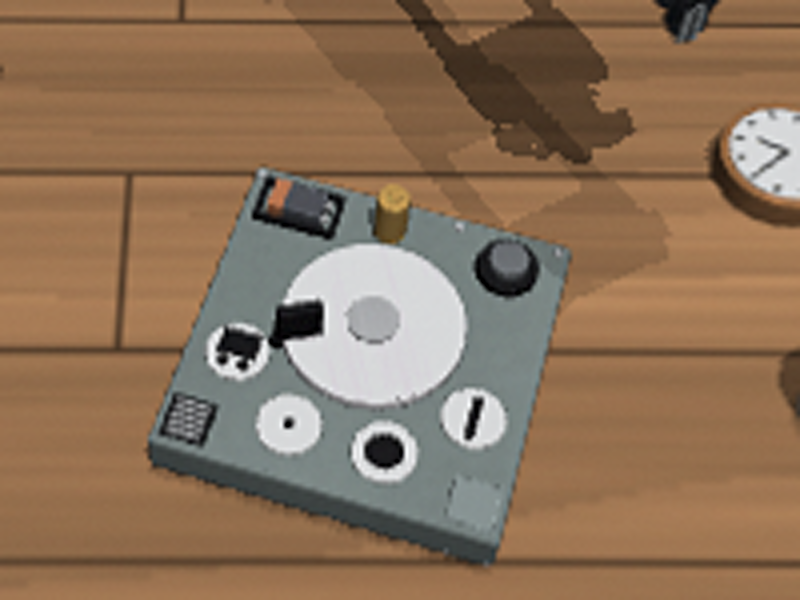

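View pics/side8.png

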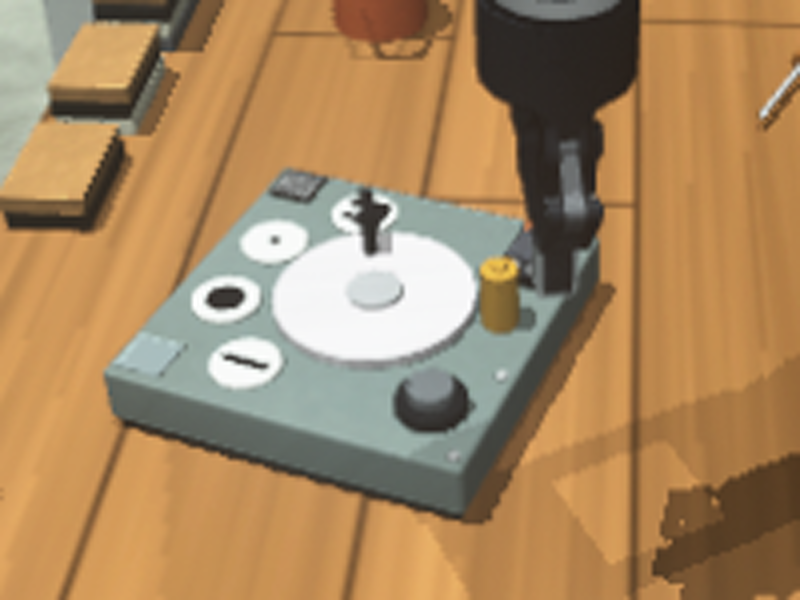

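The tab, at scene crop (300,320), points at the block label at (237,350). The button is up again, both batteries are in place, and the hand is clear.

```bash
python3 -c "
from rig import r
print(r.sign_off())"
```

```text
the job is handed in; nothing more can be done
None
```

I set the selector to the block battery's label, pressed the test button fully down, took the hand away and handed the job in. It used about 12.5 s of the 51 s allowed.

- **Selector:** The block label is at position -0.7. The first push with the shut fingertips stopped short, at about -0.63, so I nudged it once more. The wrist picture then put it at about -0.69, so the pointer is roughly 1 mm from the label's centre.
- **Button:** The fingers first felt the button at about 71 to 72 mm. It went down to 65.7 mm and stopped there with 25 N on it. That matches the full 6 mm of travel to within my measuring error of about 1 mm. In the last pictures it is up again.
- **Goods and batteries:** In the last pictures both batteries are where they were. They are cropped to the tester, so they show only part of the clock and pot, which look unmoved. I did not measure the other goods again, and I felt no force except at the button.
- **Hand:** It is clear of everything, with no force reading above noise.

None of the checks failed. The box corners fitted the pictures 1 to 2 pixels worse than the labels did, probably because they are rounded. The labels fitted to within about 1 pixel in both the overhead and wrist pictures, so I relied on those.

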